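# Pressure check of a bench dust extractor, gate held half open

### The job

Check the bench dust extractor. With its spring-loaded slide gate shut, take the pen probe from its wooden stand and touch the tip upright onto the red-collared test point on top of the duct, resting it there for a second, then likewise onto the blue-collared one; stand the probe back down in its hole and let go of it. Then pull the gate out to half travel by its upright black pull (pointer at the red line of the rail) and finish still holding it there against its spring so that the dial can be read; do not let go at the end, and leave the jar and the white cast pieces round about where they are.

Things in the scene. Friction and masses are not known exactly. Their poses are not given: they have to be found in the camera images.
- extractor: Bench dust extractor, fixed. Origin on the table under the middle of the slide gate; x along the duct from its mouth (nearest the robot) to the cabinet, y along the gate's outward travel (robot's left), z up. Blue cabinet x 100 to 250 mm, 200 mm wide, 182 mm high, carrying handle on top to 205 mm. Gate frame: square steel flanges at x -12 to 12, y -50 to 50 mm, top 112 mm high.
- duct_mouth (a point): Centre of the bell mouth of the extractor's round metal duct, 116 mm across, its top 120 mm above the table, 146 mm from the gate's middle. The duct is 72 mm outside, axis level, 62 mm above the table. Axes as the extractor's.
- half_line (a point): Middle of the red line (half travel) on the front side of the guide rail, 21 mm above the table; white lines 30 mm either side mark shut and fully open. The carriage's yellow pointer runs along them. The rail, 34 mm wide and high, runs out from the gate frame to an end buffer (52 mm high) at extractor y = 198 mm.
- gate (a joint): Slide gate, m pulled out along the extractor's y: 0 shut, 0.030 half travel, 0.060 fully open. A spring always draws it shut: about 4 N at 0, 10 N at half, 16 N fully open, plus slight friction and damping; it springs back when let go.
- gate_pull (a point): Centre of the top of the gate's upright black pull, moving with the gate: round post 16 mm across, top 124 mm above the table, free to grip down to 60 mm; under it a carriage 38 x 30 mm, top 53 mm high. Gate shut: post at extractor y = 115 mm, its near side 57 mm out from the gate frame (50 mm from the blade's edge), nothing else beside it. Axes as the extractor's.
- red_point (a point): First test point, near the mouth: centre of the top of a brass boss 18 mm across in a red collar (30 mm across), on the crown of the duct, 106 mm above the table, 62 mm from the gate frame's middle towards the mouth; touched from above.
- blue_point (a point): Second test point, near the cabinet: the same with a blue collar, 106 mm above the table, 55 mm from the gate frame's middle towards the cabinet (45 mm in front of the cabinet).
- probe: Pen probe, loose, 80 g (within 30 %), 156 mm long, upright with the tip down in its stand; origin at the tip's end, z along the pen to its blunt end. Black rubber tip 8 mm across for 18 mm, cone to 18 mm across at 30 mm, then round 18 mm body, yellow from 32 to 92 mm, black rubber grip from 92 to 148 mm from the tip.
- probe_tip (a point): End of the probe's tip, the same point as the probe's origin.
- stand: Wooden probe stand, fixed block 64 x 64 mm, 72 mm high, origin under its middle, z up. Its round blind hole, 22 mm across and 60 mm deep with a chamfered mouth, is in the middle of the top; the probe stands in it on its tip, 12 mm above the table, and shows 96 mm above the block (its end 168 mm above the table).
- stand_mouth (a point): Centre of the mouth of the stand's hole, level with the block's top, 72 mm above the table.
- slip_jar: White jar with blue screw lid, 65 mm across, 92 mm high, loose, origin under its middle. Leave it.
- petal_a: White bent petal tile, 64 x 71 x 11 mm, loose, origin under its middle. Leave it.
- petal_b: White bent petal tile, 55 x 57 x 16 mm, loose, origin under its middle. Leave it.
- cuff: White cast cuff, 46 x 36 x 15 mm, loose, origin under its middle. Leave it.
Things that resemble listed ones, but are neither listed nor needed, are in the scene too. Of the things that look like the stand, take the one that is farthest from the robot's base at the start.

How it is judged:
On the way, in this order (a step that is already met when the one before it is completed fails the run):
1. the held probe's tip rests on the red test point (within 8 mm of its centre, upright, gate shut) for 0.3 s (distance between probe_tip and red_point below 0.008 m and contact force between probe and extractor above 0.3 N and angle between probe's own z axis and vertical below 0.35 rad and contact force between the fingers and probe above 1 N and value of joint gate below 0.005 m), for 0.3 s.
2. the held probe's tip rests on the blue test point (within 8 mm of its centre, upright, gate shut) for 0.3 s (distance between probe_tip and blue_point below 0.008 m and contact force between probe and extractor above 0.3 N and angle between probe's own z axis and vertical below 0.35 rad and contact force between the fingers and probe above 1 N and value of joint gate below 0.005 m), for 0.3 s.
3. the probe stands back in its stand, tip down, let go, with the gate still shut (horizontal distance between probe_tip and stand_mouth below 0.01 m and z of probe_tip in the frame of stand_mouth below -0.05 m and angle between probe's own z axis and vertical below 0.2 rad and contact force between each of the arm, the fingers and probe below 0.1 N and value of joint gate below 0.005 m), for 0.2 s.
At the end, for the whole second after the job is handed in: The gate is held still at half travel, 30 mm within 5 mm, by the fingers alone (more than 3 N on it), and the probe stands released in its stand, tip down within 10 mm of the hole's axis and at least 50 mm deep, upright within 0.2 rad (value of joint gate between 0.025 and 0.035 m and velocity of joint gate between -0.01 and 0.01 m/s and contact force between the fingers and extractor above 3 N and contact force between probe and extractor below 0.1 N and linear speed of probe below 0.02 m/s and horizontal distance between probe_tip and stand_mouth below 0.01 m and z of probe_tip in the frame of stand_mouth below -0.05 m and angle between probe's own z axis and vertical below 0.2 rad and contact force between each of the arm, the fingers and probe below 0.1 N); the arm keeps its last pose, push and grip.
It fails at once if the jar or a cast piece is moved by more than 30 mm (distance of any of slip_jar, petal_a, petal_b, cuff from where it was at the start of the episode above 0.03 m).
It also fails if it takes over 61 s, if anything falls off the work surface, if the arm or the gripper's body presses on something with over 40 N, if the wrist force passes 120 N, or if a joint passes its speed limit or range.

### The arm

A 6-joint arm with a two-finger parallel gripper is mounted at the origin on a cart in front of the work surface, level with it; the furniture and walls round the work are solid. World frame = base frame: x ahead of the robot, y to its left, z up, the work surface at z = 0. Lengths are in m, angles in rad, forces in N, time in s.
With the tool pointing down it reaches from about 0.35 to 0.975 m from the base axis. Payload 4.9 kg.
Tool frame: the origin (TCP) lies on the centre line of the jaws, within the pads' length; the fingertips stand 25 mm ahead of it and the grasp point (between the pads) lies 6 mm ahead of it; z points along the fingers, y is the line along which they close (so a half turn about z gives the same grasp; the last joint's range is limited). The gripper opens to 85 mm and grips with 20 to 120 N. Pads are 22 mm wide; open, the fingers measure 114 mm over their backs; the gripper's body (76 mm by 85 mm) begins 54 mm behind the grasp point. The pads swing forward as they close: fully open they stand 13 mm farther back than shut.
Start: joints at [1.008, 0.053, 1.613, -0, 1.476, -0.119], TCP at [0.268, 0.564, 0.256] pointing down, gripper open.
Joint ranges: [-3.01, 3.01], [-1.01, 2.22], [0.06, 2.58], [-1.02, 4.17], [0.09, 2.62], [-3.14, 3.14]. Speed limits (rad/s): [2.57, 2.57, 3.14, 3.14, 3.14, 3.14].

### API

Orientations are given as a unit quaternion [w, x, y, z].
In Python, from plant import state, grab_frame, get_calibration, job gives the robot as it stands. The module is installed in compiled form; this text tells all that it offers.
- The arm moves only by the tool move_arm, never from a script. Its argument "targets" is a list that holds one entry, the list of rows, each a list of 5 numbers: the opening in per cent of the stroke, from 0 (shut) to 100 (fully open), then the shift along the tool's x, y, z as a fraction of full scale, then the turn about the tool's z as a fraction of full scale. A call has 1 to 5 rows; each row shifts and turns the commanded pose from where the row before left it, along the tool's axes as they then stand; what a row does not reach is not made up. Full scale, the value 1, is 0.6 m for a shift and 6 degrees for a turn. A row lasts 1/12 s, in which the tool goes at most 41.7 mm and 7.16 degrees, less where a joint would pass 70% of its speed; a pose out of reach is approached as far as the arm can. A call with a number of a shift or a turn outside -1 to 1 is refused whole. A call with a gripper value outside its range is refused whole. The fingers move at their own pace and stop on an object; the grip force is fixed at half the most. Time passes only in rows, so rows that do not move let the fingers close. It gives the time, the measured TCP pose, the force, the opening and the grip force at its end, in the units of the state.
- state(): the state, without advancing time (a new reading comes with each control period).
- grab_frame(name): name is "scene" or "top" or "wrist"; returns the picture (384x512x3 uint8, red, green, blue); there is no depth.
- get_calibration(name): a dict with "vertical_fov" (degrees; the focal length in pixels is half the picture's height over the tangent of half this angle, whatever the lens; pixels are square), "cx", "cy" (the principal point, pixels), "dist_coeffs" ([k1, k2, p1, p2, k3] as OpenCV has them; the pictures are not rectified), "R" (3x3) and "t" (3): a world point X has camera coordinates R X + t. Camera axes: x right, y down, z forward; pixel columns grow to the right and rows downward; lengths in m; the calibration is good to about 2 mm. A picture is of the moment at which its call begins: read the wrist's pose just before it. get_calibration takes no time and is no camera call; for the wrist camera it gives the pose at the moment of the call.
- job.job_done(): hands the job in; it is judged then, once.
The state is a dict: "time": time; "joint_pos": joint angles; "joint_vel": joint speeds; "joint_efforts": joint torques, N m; "tool_pos": TCP position; "tool_rot": TCP orientation; "contact_force": force on the tool from outside, world axes, zero at the start; "ft_torque": the same for the moment, N m; "gripper_width": opening from 0.0 (shut) to 1.0 (fully open); "grasp_force": force on a finger pad.
Only numpy, scipy, OpenCV 4.12 (cv2) and the standard library are available. Lean on these libraries where they do the work, as an engineer would, in place of code of your own. Each camera call takes 0.05 s, during which the arm holds its last target. There are 200 camera calls.

## Working session

There is one attempt and no reset: what is moved stays moved. The work goes in short steps, Python scripts to look and compute and a tool call to move; the robot and the scene stay as the last step left them, time stands still between calls to the robot, and variables do not carry over. Pictures are saved under pics/ and viewed, at most 12 in all, crops included, and the job is handed in when it is done.

Besides the shell and the picture viewer there is one more tool, called after "Call:" as name([rows], argument=value, ...), one row to a line, values as JSON. move_arm: Moves the arm, as the interface text tells. Shift numbers are shares of 0.6 m and turn numbers shares of 6 degrees, none past 1 either way. Its arguments: {"type":"object","properties":{"targets":{"type":"array"}},"required":["targets"]}

```bash
mkdir -p pics; cat > h.py <<'E'
import numpy as np, cv2, json
from plant import state, grab_frame, get_calibration, job
def K(c):
    f=192/np.tan(np.radians(c["vertical_fov"])/2)
    return np.array([[f,0,c["cx"]],[0,f,c["cy"]],[0,0,1.]])
def ray(c,uv):
    p=cv2.undistortPoints(np.array([[uv]],float),K(c),np.array(c["dist_coeffs"],float))[0,0]
    R=np.array(c["R"]);t=np.array(c["t"])
    return -R.T@t, R.T@np.array([p[0],p[1],1.])
def onz(c,uv,z):
    o,d=ray(c,uv); return o+d*(z-o[2])/d[2]
def proj(c,X):
    R=np.array(c["R"]);r,_=cv2.Rodrigues(R)
    return cv2.projectPoints(np.array(X,float).reshape(-1,1,3),r,np.array(c["t"],float),K(c),np.array(c["dist_coeffs"],float))[0][:,0]
E
python3 - <<'E'
from h import *
print(state())
for n in("scene","top"):
    c=get_calibration(n);print(n,c["vertical_fov"],-np.array(c["R"]).T@np.array(c["t"]))
    im=grab_frame(n);np.save(f"pics/{n}.npy",im);cv2.imwrite(f"pics/{n}0.png",cv2.resize(im[...,::-1],(800,600)))
    json.dump({k:np.array(v).tolist() for k,v in c.items()},open(f"pics/{n}.json","w"))
E
```

```text
{'time': 0.0, 'joint_pos': array([ 1.00798701e+00,  5.33841761e-02,  1.61429649e+00,  3.29369054e-06,
        1.47598871e+00, -1.18977468e-01]), 'joint_vel': array([-0.00170326, -0.00239879, -0.00086362,  0.00040642,  0.0002987 ,
        0.00015202]), 'joint_efforts': array([ 8.84028141e-04, -3.93662488e+01, -3.70188761e+01,  5.49666015e-05,
        6.89848443e-03, -1.98596058e-05]), 'tool_pos': array([0.26805709, 0.56396701, 0.25504454]), 'tool_rot': array([-3.48698298e-04,  2.20099004e-01,  9.75476986e-01, -9.78058840e-04]), 'contact_force': array([ 0.18952729, -0.02153974, -0.10352385]), 'ft_torque': array([-0.03077143, -0.00498461, -0.04653122]), 'grasp_force': 0.0, 'gripper_width': 1.00160007148818}
scene 49.98071375193096 [-0.02509102 -0.48159182  0.8323515 ]
top 55.152985932995044 [0.1975986  0.08856912 1.29762378]
```

View pics/scene0.png

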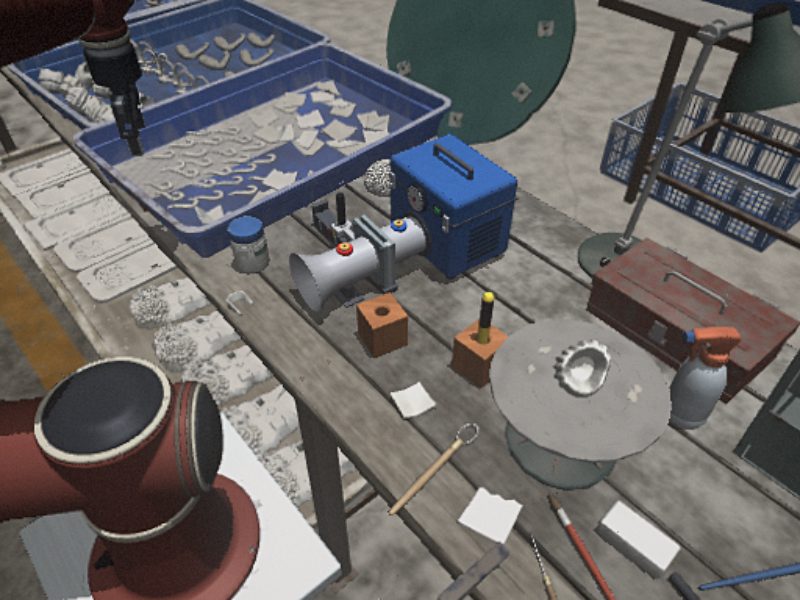

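View pics/top0.png

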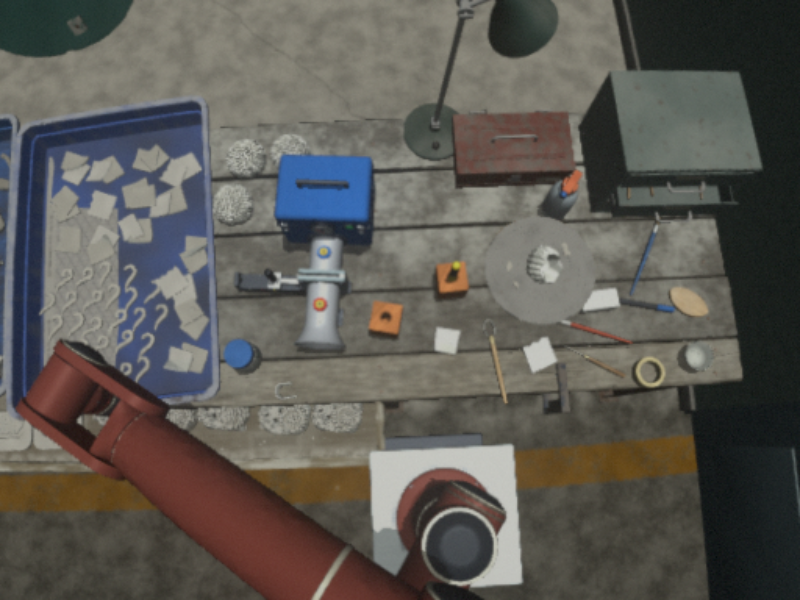

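Scene view: the empty stand is at (382,325) and the stand with the probe at (480,350), probe end at (488,297). The extractor's red and blue points are at (345,248) and (399,225), with the pull at (340,207). In the top view the stands are at (386,318) and (452,278), the red and blue points at (320,304) and (323,252), and the pull at about (270,272). I'll measure all of these now.

```bash
cat > m.py <<'E'
from h import *
C={n:json.load(open(f"pics/{n}.json")) for n in("scene","top")}
I={n:np.load(f"pics/{n}.npy") for n in C}
def blob(n,box,f):
    x0,y0,x1,y1=[int(v/1.5625) for v in box]
    h=cv2.cvtColor(I[n],cv2.COLOR_RGB2HSV)[y0:y1,x0:x1].astype(int)
    m=f(h[...,0],h[...,1],h[...,2]).astype(np.uint8)
    k,l,s,c=cv2.connectedComponentsWithStats(m)
    i=1+np.argmax(s[1:,4]); return c[i]+[x0,y0],s[i]
red=lambda h,s,v:((h<8)|(h>172))&(s>150)&(v>90)
blu=lambda h,s,v:(h>98)&(h<125)&(s>150)&(v>70)
yel=lambda h,s,v:(h>22)&(h<35)&(s>130)&(v>80)
org=lambda h,s,v:(h>3)&(h<20)&(s>110)&(v>50)
for nm,bx,f,z in [("red",{"scene":(325,230,365,265),"top":(305,285,338,320)},red,.102),
 ("blue",{"scene":(383,213,415,238),"top":(308,240,338,265)},blu,.102),
 ("yel",{"scene":(475,285,500,303),"top":(444,255,465,285)},yel,.164),
 ("standP",{"top":(430,255,475,300)},org,.05),("standE",{"top":(360,295,410,340)},org,.05)]:
    for n in bx:
        c,s=blob(n,bx[n],f); print(nm,n,c.round(1),s,onz(C[n],c,z).round(4))
E
python3 m.py; python3 - <<'E'
from m import *
a=I["top"][140:235,145:310,::-1];b=I["scene"][105:250,190:340,::-1]
a=cv2.resize(a,(800,460),interpolation=cv2.INTER_CUBIC)[:, :]
cv2.imwrite("pics/cropt.png",a)
cv2.imwrite("pics/crops.png",cv2.resize(b,(600,580),interpolation=cv2.INTER_CUBIC))
E
```

```text
red scene [220.2 159.4] [ 7  8 11  8 32] [0.46   0.2428 0.102 ]
red top [206.5 196.5] [11 14  2  2  2] [0.4554 0.2428 0.102 ]
blue scene [254.6 144.7] [ 5  5 10  7 29] [0.5739 0.2316 0.102 ]
red scene [220.2 159.4] [ 7  8 11  8 32] [0.46   0.2428 0.102 ]
red top [206.5 196.5] [11 14  2  2  2] [0.4554 0.2428 0.102 ]
blue scene [254.6 144.7] [ 5  5 10  7 29] [0.5739 0.2316 0.102 ]Traceback (most recent call last):
  File "m.py", line 19, in <module>
    c,s=blob(n,bx[n],f); print(nm,n,c.round(1),s,onz(C[n],c,z).round(4))
        ~~~~^^^^^^^^^^^
  File "m.py", line 9, in blob
    i=1+np.argmax(s[1:,4]); return c[i]+[x0,y0],s[i]
        ~~~~~~~~~^^^^^^^^^
    return _wrapfunc(a, 'argmax', axis=axis, out=out, **kwds)
    return bound(*args, **kwds)
ValueError: attempt to get argmax of an empty sequence
Traceback (most recent call last):
  File "m.py", line 19, in <module>
    c,s=blob(n,bx[n],f); print(nm,n,c.round(1),s,onz(C[n],c,z).round(4))
        ~~~~^^^^^^^^^^^
  File "m.py", line 9, in blob
    i=1+np.argmax(s[1:,4]); return c[i]+[x0,y0],s[i]
        ~~~~~~~~~^^^^^^^^^
ValueError: attempt to get argmax of an empty sequence
```

```bash
sed -i 's/(s>150)&(v>90)/(s>100)\&(v>80)/; s/(s>150)&(v>70)/(s>85)\&(v>60)/; s/(s>130)&(v>80)/(s>100)\&(v>70)/; s/i=1+np/if k<2: return np.zeros(2),s[0]\n    i=1+np/' m.py
python3 - <<'E'
from m import *
a=I["top"][140:235,145:310,::-1];b=I["scene"][105:250,190:340,::-1]
cv2.imwrite("pics/cropt.png",cv2.resize(a,(800,460),interpolation=cv2.INTER_CUBIC))
cv2.imwrite("pics/crops.png",cv2.resize(b,(600,580),interpolation=cv2.INTER_CUBIC))
E
```

```text
red scene [220.2 159.4] [ 7  8 11  9 40] [0.46   0.2425 0.102 ]
red top [205.4 195.4] [ 6  9  8  8 17] [0.4592 0.2464 0.102 ]
blue scene [254.9 144.7] [ 5  5 10  8 38] [0.5747 0.2312 0.102 ]
blue top [207.5 161.9] [ 6  5  9  7 17] [0.5755 0.2379 0.102 ]
yel scene [312.2 189.6] [ 5  5  8  6 39] [ 0.5174 -0.0435  0.164 ]
yel top [291.5 169.5] [ 5  4  6  6 24] [ 0.5183 -0.0389  0.164 ]
standP top [288.4 178.3] [  4   5  21  20 304] [ 0.5193 -0.039   0.05  ]
standE top [246.6 203.3] [  6   5  22  22 367] [0.4366 0.1112 0.05  ]
```

View pics/cropt.png

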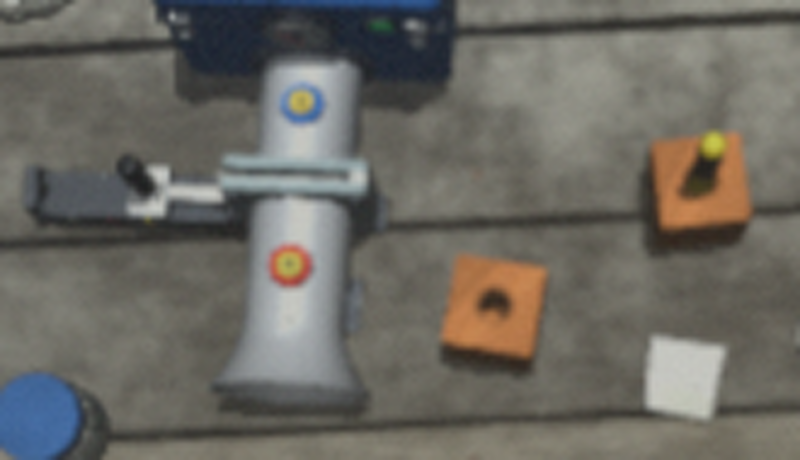

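View pics/crops.png

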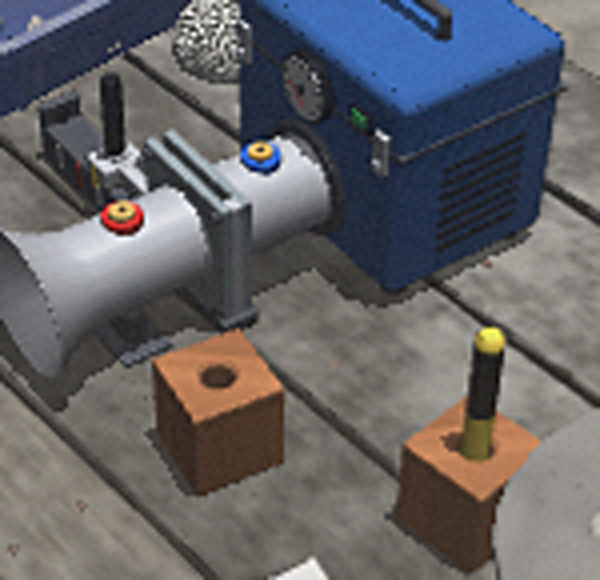

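The top crop shows both stands: the empty one at (495,305) and the one with the probe at (705,180). Their distances from the base are 0.451 m and 0.521 m, so the probe's own stand is the one meant. The extractor's red, blue and pull are at (288,265), (302,102) and (130,165). I'll turn the jaws to the extractor's y and rise.

Call:
move_arm([
  [[100,0,0,-0.03,-1],[100,0,0,-0.03,-1],[100,0,0,-0.03,-1],[100,0,0,0,-0.4],[100,0,0,0,0]],
])

```text
time: 0.52
tool_pos: [0.2686, 0.5648, 0.3116]
tool_rot: [0.001, 0.044, 0.999, 0.001]
contact_force: [-0.2, -0.3, 0.7]
gripper_width: 0.999
grasp_force: 0.0
```

```bash
cat >> h.py <<'E'
from scipy.spatial.transform import Rotation as Ro
def go(p,label=""):
    s=state();q=s["tool_rot"];R=Ro.from_quat([q[1],q[2],q[3],q[0]]).as_matrix()
    d=R.T@(np.array(p)-s["tool_pos"])/0.6
    print(label,"t%.2f"%s["time"],"tool",s["tool_pos"].round(4),"yang %.1f"%np.degrees(np.arctan2(R[1,1],R[0,1])),"tilt",R[:2,2].round(4),"frac",d.round(4),"minrows %.1f"%(np.linalg.norm(d)/.0695),"F",s["contact_force"].round(1),"w %.3f g %.1f"%(s["gripper_width"],s["grasp_force"]))
E
python3 - <<'E'
from h import *
c=get_calibration("wrist");R=np.array(c["R"]);o=-R.T@np.array(c["t"])
print(c["vertical_fov"],o-state()["tool_pos"],R[2])
go([.46,.30,.30]);go([.519,-.040,.26])
E
```

```text
71.72711013164226 [-0.07259924  0.00631642  0.11838336] [ 0.28176495 -0.02322206 -0.9592024 ]
 t0.52 tool [0.2686 0.5648 0.3116] yang 85.0 tilt [0.0012 0.0018] frac [-0.3562 -0.4119  0.0189] minrows 7.8 F [-0.2 -0.3  0.7] w 0.999 g 0.0
 t0.52 tool [0.2686 0.5648 0.3116] yang 85.0 tilt [0.0012 0.0018] frac [-0.5035 -0.968   0.0847] minrows 15.7 F [-0.2 -0.3  0.7] w 0.999 g 0.0
```

Call:
move_arm([
  [[100,-0.041,-0.044,0,0],[100,-0.041,-0.044,0,0],[100,-0.041,-0.044,0,0],[100,-0.041,-0.044,0,0],[100,-0.041,-0.044,0,0]],
])

```text
time: 0.93
tool_pos: [0.3795, 0.4205, 0.3087]
tool_rot: [-0.001, 0.044, 0.999, -0.001]
contact_force: [0.9, -0.3, -0.4]
gripper_width: 1.001
grasp_force: 0.0
```

Call:
move_arm([
  [[100,-0.041,-0.044,0,0],[100,-0.041,-0.044,0,0],[100,-0.041,-0.044,0,0],[100,-0.041,-0.044,0,0],[100,-0.041,-0.044,0,0]],
])

```text
time: 1.35
tool_pos: [0.4905, 0.2781, 0.3088]
tool_rot: [-0.001, 0.045, 0.999, -0.0]
contact_force: [0.4, 0.3, 0.4]
gripper_width: 0.997
grasp_force: 0.0
```

Call:
move_arm([
  [[100,0,0,0,0],[100,0,0,0,0],[100,0,0,0,0]],
])

```text
time: 1.6
tool_pos: [0.4897, 0.28, 0.3092]
tool_rot: [-0.001, 0.044, 0.999, -0.0]
contact_force: [-1.3, -0.1, 1.1]
gripper_width: 1.004
grasp_force: 0.0
```

```bash
python3 - <<'E'
from h import *
go([.519,-.040,.26])
c=get_calibration("wrist");im=grab_frame("wrist");np.save("pics/w1.npy",im)
json.dump({k:np.array(v).tolist() for k,v in c.items()},open("pics/w1.json","w"))
cv2.imwrite("pics/w1.png",cv2.resize(im[...,::-1],(768,576)))
print(proj(c,[[.46,.2445,.106],[.575,.2345,.106],[.531,.354,.124]]))
h=cv2.cvtColor(im,cv2.COLOR_RGB2HSV).astype(int);H,S,V=h[...,0],h[...,1],h[...,2]
for n,m in(("red",((H<8)|(H>172))&(S>130)&(V>90)),("blue",(H>98)&(H<125)&(S>130)&(V>70)),("yel",(H>17)&(H<35)&(S>100)&(V>90))):
    k,l,s,q=cv2.connectedComponentsWithStats(m.astype(np.uint8))
    for i in range(1,k):
        if s[i,4]>40: b=s[i];mid=b[:2]+(b[2:4]-1)/2.;print(n,b,q[i].round(1),mid,onz(c,mid,.104).round(4))
E
```

```text
t1.60 tool [0.4897 0.28   0.3092] yang 84.9 tilt [-0.0021 -0.0002] frac [-0.0961 -0.5268  0.082 ] minrows 7.8 F [-1.3 -0.1  1.1] w 1.004 g 0.0
[[228.5141277  150.55472351]
 [231.61248202 237.11742534]
 [323.80839674 203.0158908 ]]
red [223 141  22  22 192] [233.7 151. ] [233.5 151.5] [0.462  0.2502 0.104 ]
blue [ 353   24   55   58 2368] [379.2  52.3] [380.   52.5] [0.3676 0.4242 0.104 ]
blue [227 229  19  16  98] [236.7 233.7] [236.  236.5] [0.5756 0.2401 0.104 ]
blue [ 171  302  147   27 2177] [239.6 310.4] [244. 315.] [0.7032 0.2373 0.104 ]
yel [228 147  11  12  91] [233.2 152.1] [233.  152.5] [0.4631 0.2494 0.104 ]
yel [ 17 199  29  18 192] [ 32.3 205.7] [ 31.  207.5] [ 0.5108 -0.0202  0.104 ]
```

View pics/w1.png

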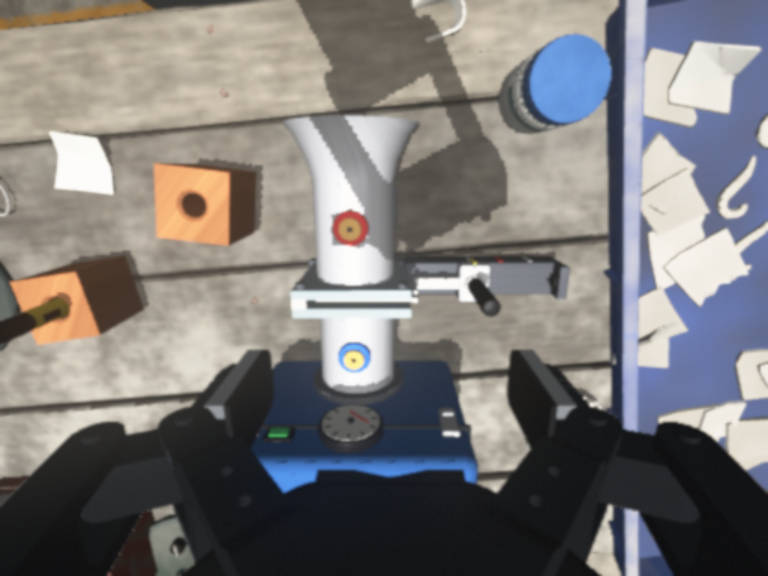

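The wrist view shows the red point at (350,229), the blue at (354,357), the pull's top at (488,305), the probe stand at (60,305) and the jar at (568,80). All of it agrees with the first two views within a few mm. I'm moving above the probe.

Call:
move_arm([
  [[100,-0.0107,-0.0585,0.007,0],[100,-0.0107,-0.0585,0.007,0],[100,-0.0107,-0.0585,0.007,0],[100,-0.0107,-0.0585,0.007,0],[100,-0.0107,-0.0585,0.007,0]],
])

```text
time: 2.07
tool_pos: [0.5061, 0.1024, 0.289]
tool_rot: [0.0, 0.042, 0.999, 0.0]
contact_force: [0.8, 1.4, 1.2]
gripper_width: 0.999
grasp_force: 0.0
```

Call:
move_arm([
  [[100,-0.0107,-0.0585,0.007,0],[100,-0.0107,-0.0585,0.007,0],[100,-0.0107,-0.0585,0.007,0],[100,-0.0107,-0.0585,0.007,0],[100,0,0,0,0]],
])

```text
time: 2.48
tool_pos: [0.5198, -0.0431, 0.2713]
tool_rot: [-0.001, 0.046, 0.999, -0.001]
contact_force: [0.4, -0.4, -0.6]
gripper_width: 0.997
grasp_force: 0.0
```

Call:
move_arm([
  [[100,0,0,0,0],[100,0,0,0,0]],
])

```text
time: 2.65
tool_pos: [0.5201, -0.0385, 0.2724]
tool_rot: [-0.0, 0.043, 0.999, 0.0]
contact_force: [0.3, -0.4, 0.2]
gripper_width: 0.995
grasp_force: 0.0
```

```bash
python3 - <<'E'
from h import *
go([.519,-.040,.26])
c=get_calibration("wrist");im=grab_frame("wrist");np.save("pics/w2.npy",im)
json.dump({k:np.array(v).tolist() for k,v in c.items()},open("pics/w2.json","w"))
cv2.imwrite("pics/w2.png",cv2.resize(im[...,::-1],(768,576)))
h=cv2.cvtColor(im,cv2.COLOR_RGB2HSV).astype(int);H,S,V=h[...,0],h[...,1],h[...,2]
for n,z,m in(("org",.06,(H>3)&(H<17)&(S>110)&(V>50)),("yel",.166,(H>21)&(H<35)&(S>120)&(V>70))):
    k,l,s,q=cv2.connectedComponentsWithStats(m.astype(np.uint8))
    for i in range(1,k):
        if s[i,4]>60: b=s[i];mid=b[:2]+(b[2:4]-1)/2.;print(n,b,q[i].round(1),mid,onz(c,mid,z).round(4))
print(proj(c,[[.519,-.040,.072],[.519,-.040,.168]]))
E
```

```text
t2.65 tool [ 0.5201 -0.0385  0.2724] yang 85.0 tilt [-0.0002  0.0007] frac [ 0.0015 -0.0027  0.0207] minrows 0.3 F [ 0.3 -0.4  0.2] w 0.995 g 0.0
org [ 336   53   85   67 4305] [378.1  85.8] [378.  86.] [0.4324 0.1078 0.06  ]
org [ 229  137   58   62 2286] [257.8 165.2] [257.5 167.5] [ 0.5166 -0.0409  0.06  ]
yel [252 163  13   9  82] [258.1 166.9] [258. 167.] [ 0.4941 -0.0376  0.166 ]
yel [249 183  17  19 274] [257.1 192.1] [257. 192.] [ 0.5165 -0.0405  0.166 ]
yel [499 203  13  12  98] [504.8 208.1] [505.  208.5] [0.5515 0.1811 0.166 ]
[[258.36617389 171.3674144 ]
 [257.83022382 195.3486151 ]]
```

View pics/w2.png

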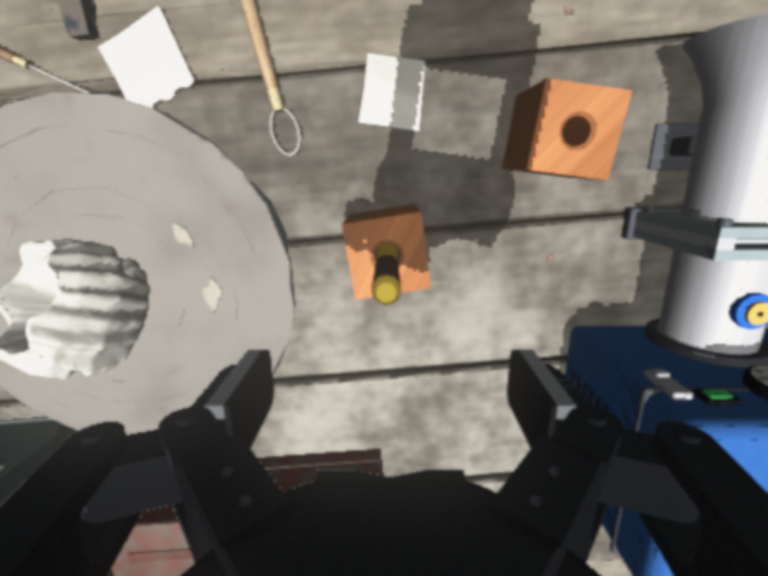

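The wrist view shows the probe's end at (386,290) over its stand at (387,252), which puts it at about (0.518, -0.0405). The wheel disc is close by on the right-hand (-y) side, so I'll narrow the jaws to 50 % before going down.

Call:
move_arm([
  [[50,0.003,-0.0035,0,0],[50,0,0,0.02,0],[50,0,0,0.02,0],[50,0,0,0.02,0],[50,0,0,0.03,0]],
])

```text
time: 3.12
tool_pos: [0.5183, -0.0414, 0.2176]
tool_rot: [0.0, 0.044, 0.999, -0.0]
contact_force: [-1.3, 0.8, 0.7]
gripper_width: 0.501
grasp_force: 0.0
```

```bash
python3 -c "
from h import *
go([.518,-.0405,.141])"
```

```text
t3.12 tool [ 0.5183 -0.0414  0.2176] yang 85.0 tilt [ 0.0008 -0.0001] frac [0.0007 0.0015 0.1276] minrows 1.8 F [-1.3  0.8  0.7] w 0.501 g 0.0
```

Call:
move_arm([
  [[50,0,0.001,0.03,0],[50,0,0,0.03,0],[50,0,0,0.03,0],[50,0,0,0.03,0],[50,0,0,0.005,0]],
])

```text
time: 3.53
tool_pos: [0.515, -0.0403, 0.138]
tool_rot: [-0.004, 0.044, 0.999, 0.001]
contact_force: [-1.1, 0.5, -0.8]
gripper_width: 0.5
grasp_force: 0.0
```

Call:
move_arm([
  [[0,0,0,0,0],[0,0,0,0,0],[0,0,0,0,0],[0,0,0,0,0],[0,0,0,0,0]],
])

```text
time: 3.95
tool_pos: [0.5188, -0.0413, 0.1446]
tool_rot: [0.001, 0.044, 0.999, -0.0]
contact_force: [-0.1, -0.3, -0.7]
gripper_width: 0.194
grasp_force: 58.4
```

Call:
move_arm([
  [[0,0,0,0,0],[0,0,0,0,0],[0,0,0,0,0]],
])

```text
time: 4.2
tool_pos: [0.5183, -0.0412, 0.1438]
tool_rot: [0.0, 0.044, 0.999, -0.0]
contact_force: [-0.4, 0.4, -1.8]
gripper_width: 0.196
grasp_force: 58.4
```

```bash
python3 -c "
from h import *
go([.518,-.0405,.26])
print(state()['ft_torque'])"
```

```text
t4.20 tool [ 0.5183 -0.0412  0.1438] yang 85.0 tilt [ 0.0004 -0.0001] frac [ 0.0005  0.0012 -0.1937] minrows 2.8 F [-0.4  0.4 -1.8] w 0.196 g 58.4
[-0.01935264 -0.01696135 -0.02904878]
```

Gripped: width 0.195 and 58 N on the pad. I'll lift and go above the red point.

Call:
move_arm([
  [[0,0,0,-0.02,0],[0,0,0,-0.04,0],[0,0,0,-0.04,0],[0,0,0,-0.04,0],[0,0,0,-0.04,0]],
])

```text
time: 4.62
tool_pos: [0.5181, -0.0412, 0.2536]
tool_rot: [0.0, 0.044, 0.999, -0.0]
contact_force: [0.4, -0.3, -0.2]
gripper_width: 0.196
grasp_force: 58.5
```

Call:
move_arm([
  [[0,0,0,-0.04,0],[0,0.0085,0.0293,0,0],[0,0.0171,0.0586,0,0],[0,0.0171,0.0586,0,0],[0,0.0171,0.0586,0,0]],
])

```text
time: 5.03
tool_pos: [0.493, 0.0856, 0.277]
tool_rot: [0.001, 0.045, 0.999, 0.0]
contact_force: [0.9, 0.4, -0.4]
gripper_width: 0.194
grasp_force: 58.7
```

Call:
move_arm([
  [[0,0.0171,0.0586,0,0],[0,0.0171,0.0586,0,0],[0,0.0171,0.0586,0,0],[0,0.0171,0.0586,0,0],[0,0.0085,0.0293,0,0]],
])

```text
time: 5.45
tool_pos: [0.46, 0.2494, 0.2767]
tool_rot: [0.0, 0.042, 0.999, 0.001]
contact_force: [0.4, -0.2, -0.8]
gripper_width: 0.195
grasp_force: 58.8
```

Call:
move_arm([
  [[0,0,0,0,0],[0,0,0,0,0],[0,0,0,0,0]],
])

```text
time: 5.7
tool_pos: [0.4613, 0.2457, 0.276]
tool_rot: [0.0, 0.044, 0.999, -0.0]
contact_force: [-0.1, 0.1, -0.4]
gripper_width: 0.193
grasp_force: 58.8
```

```bash
python3 - <<'E'
from h import *
go([.461,.2465,.238])
c=get_calibration("wrist");im=grab_frame("wrist");np.save("pics/w3.npy",im)
s=state()["tool_pos"]
print(proj(c,[[s[0],s[1],s[2]-.1318],[.461,.2465,.106],[.5753,.237,.106]]).round(1))
h=cv2.cvtColor(im,cv2.COLOR_RGB2HSV).astype(int);H,S,V=h[...,0],h[...,1],h[...,2]
for n,m in(("red",((H<8)|(H>172))&(S>130)&(V>70)),("blue",(H>98)&(H<125)&(S>130)&(V>60))):
    k,l,st,q=cv2.connectedComponentsWithStats(m.astype(np.uint8))
    for i in range(1,k):
        if st[i,4]>60: b=st[i];mid=b[:2]+(b[2:4]-1)/2.;print(n,b,mid,onz(c,mid,.103).round(4))
y0=60
cv2.imwrite("pics/w3.png",cv2.resize(im[60:300,130:390,::-1],(650,600),interpolation=cv2.INTER_CUBIC))
E
```

```text
t5.70 tool [0.4613 0.2457 0.276 ] yang 85.0 tilt [ 0.0006 -0.0004] frac [0.0007 0.0014 0.0634] minrows 0.9 F [-0.1  0.1 -0.4] w 0.193 g 58.8
[[259.5 187.7]
 [260.6 177.6]
 [261.  267.4]]
red [252 166  24  24 219] [263.5 177.5] [0.4619 0.2498 0.103 ]
blue [ 396   41   60   62 2856] [425.5  71.5] [0.3663 0.4225 0.103 ]
```

View pics/w3.png

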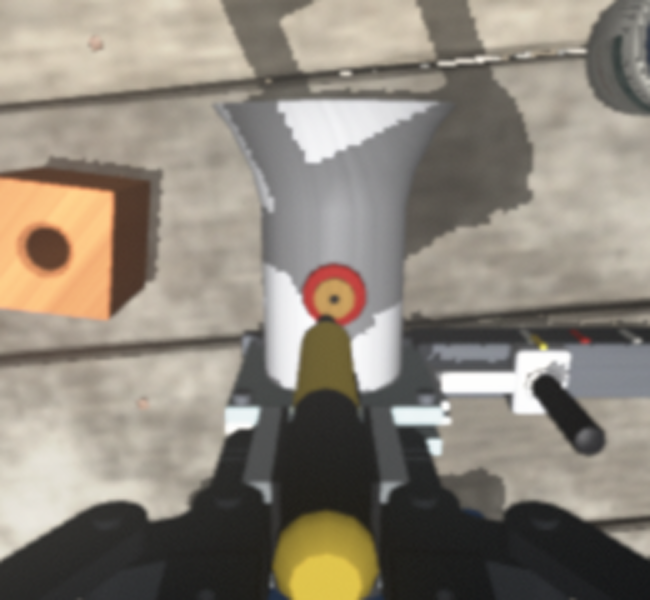

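The crop shows the tip at (325,320), just where I projected it, and the red boss at (335,298). The red point therefore lies about 3 mm further +y, near (0.462, 0.249). I'll correct for that and descend.

Call:
move_arm([
  [[0,-0.0005,0.0057,0.0125,0],[0,0,0,0.0125,0],[0,0,0,0.0125,0],[0,0,0,0.0125,0],[0,0,0,0.0033,0]],
])

```text
time: 6.17
tool_pos: [0.4609, 0.2489, 0.2409]
tool_rot: [-0.002, 0.044, 0.999, -0.001]
contact_force: [0.6, -0.0, -1.2]
gripper_width: 0.194
grasp_force: 58.8
```

Call:
move_arm([
  [[0,0,0,0.0033,0],[0,0,0,0.0033,0],[0,0,0,0,0]],
])

```text
time: 6.42
tool_pos: [0.4617, 0.2495, 0.2393]
tool_rot: [-0.0, 0.044, 0.999, -0.0]
contact_force: [-0.2, 0.0, -1.2]
gripper_width: 0.196
grasp_force: 58.8
```

```bash
python3 - <<'E'
from h import *
go([.462,.2490,.236])
E
```

```text
t6.42 tool [0.4617 0.2495 0.2393] yang 85.0 tilt [-0.0003 -0.0002] frac [-0.0006 -0.0008  0.0055] minrows 0.1 F [-0.2  0.  -1.2] w 0.196 g 58.8
```

Not yet touching. I'll go on in 1.2 mm steps and watch the force.

Call:
move_arm([
  [[0,0,0,0.002,0],[0,0,0,0,0]],
])

```text
time: 6.58
tool_pos: [0.4619, 0.2496, 0.2386]
tool_rot: [0.0, 0.044, 0.999, 0.0]
contact_force: [0.5, -1.0, -0.4]
gripper_width: 0.196
grasp_force: 58.8
```

Call:
move_arm([
  [[0,0,0,0.002,0],[0,0,0,0,0]],
])

```text
time: 6.75
tool_pos: [0.462, 0.2497, 0.2377]
tool_rot: [0.0, 0.044, 0.999, 0.0]
contact_force: [-0.3, 0.3, 0.6]
gripper_width: 0.195
grasp_force: 59.1
```

Call:
move_arm([
  [[0,0,0,0.002,0],[0,0,0,0,0],[0,0,0,0,0]],
])

```text
time: 7.0
tool_pos: [0.4623, 0.2497, 0.2376]
tool_rot: [0.001, 0.044, 0.999, 0.0]
contact_force: [-1.4, -0.7, 4.9]
gripper_width: 0.19
grasp_force: 59.5
```

Contact at about 5 N and z 0.2376. I'll rest there for a second.

Call:
move_arm([
  [[0,0,0,0.001,0],[0,0,0,0,0],[0,0,0,0,0],[0,0,0,0,0],[0,0,0,0,0]],
])

```text
time: 7.42
tool_pos: [0.4624, 0.2497, 0.2376]
tool_rot: [0.001, 0.044, 0.999, 0.0]
contact_force: [-1.1, -0.6, 7.3]
gripper_width: 0.192
grasp_force: 59.7
```

Call:
move_arm([
  [[0,0,0,0,0],[0,0,0,0,0],[0,0,0,0,0],[0,0,0,0,0],[0,0,0,0,0]],
])

```text
time: 7.83
tool_pos: [0.4625, 0.2498, 0.2375]
tool_rot: [0.001, 0.044, 0.999, 0.0]
contact_force: [-1.0, -0.1, 7.3]
gripper_width: 0.193
grasp_force: 59.7
```

```bash
python3 - <<'E'
from h import *
go([.5765,.2400,.238])
c=get_calibration("wrist");im=grab_frame("wrist")
cv2.imwrite("pics/w4.png",cv2.resize(im[110:270,160:360,::-1],(700,560),interpolation=cv2.INTER_CUBIC))
E
```

```text
t7.83 tool [0.4625 0.2498 0.2375] yang 85.0 tilt [0.0024 0.0006] frac [-0.1908  0.0004 -0.0003] minrows 2.7 F [-1.  -0.1  7.3] w 0.193 g 59.7
```

View pics/w4.png

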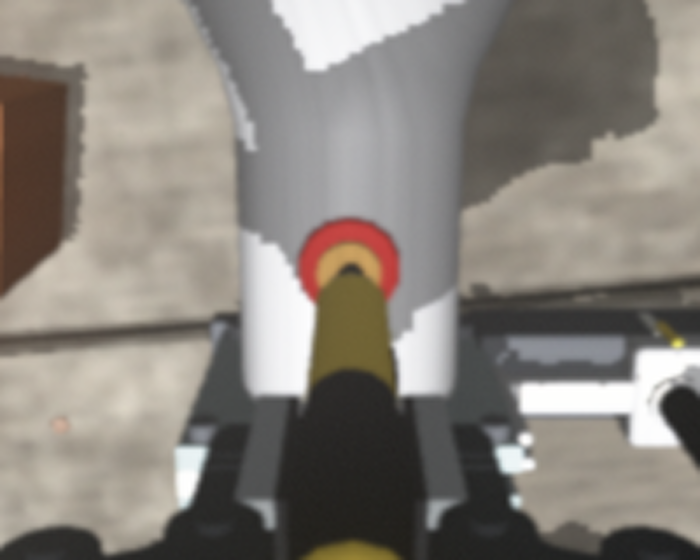

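The tip at (350,270) sits in the middle of the red collar, pressed with 7 N. Next I lift 27 mm, go 117 mm along the duct and lower onto blue.

Call:
move_arm([
  [[0,0,0,-0.02,0],[0,0,0,-0.025,0],[0,-0.025,0,0,0],[0,-0.04,0,0,0],[0,-0.04,0,0,0]],
])

```text
time: 8.3
tool_pos: [0.5251, 0.2443, 0.2632]
tool_rot: [0.001, 0.043, 0.999, 0.0]
contact_force: [-0.1, 0.4, -1.1]
gripper_width: 0.191
grasp_force: 59.0
```

Call:
move_arm([
  [[0,-0.04,0,0,0],[0,-0.03,0,0,0],[0,-0.02,0,0,0],[0,0,0,0.015,0],[0,0,0,0.014,0]],
])

```text
time: 8.72
tool_pos: [0.5785, 0.2393, 0.2445]
tool_rot: [-0.0, 0.044, 0.999, 0.0]
contact_force: [-0.5, -0.4, -1.2]
gripper_width: 0.194
grasp_force: 59.0
```

Call:
move_arm([
  [[0,0,0,0,0],[0,0,0,0,0]],
])

```text
time: 8.88
tool_pos: [0.5767, 0.2393, 0.2432]
tool_rot: [-0.002, 0.044, 0.999, -0.0]
contact_force: [0.0, -0.3, -1.0]
gripper_width: 0.193
grasp_force: 59.0
```

```bash
python3 - <<'E'
from h import *
go([.579,.2396,.2375])
c=get_calibration("wrist");im=grab_frame("wrist")
s=state()["tool_pos"]
print(proj(c,[[s[0],s[1],s[2]-.1318]]).round(1))
h=cv2.cvtColor(im,cv2.COLOR_RGB2HSV).astype(int);H,S,V=h[...,0],h[...,1],h[...,2]
k,l,st,q=cv2.connectedComponentsWithStats(((H>98)&(H<125)&(S>130)&(V>60)).astype(np.uint8))
for i in range(1,k):
    if st[i,4]>60: b=st[i];mid=b[:2]+(b[2:4]-1)/2.;print(b,mid,onz(c,mid,.103).round(4), onz(c,[mid[0],b[1]],.101))
cv2.imwrite("pics/w5.png",cv2.resize(im[110:270,160:360,::-1],(700,560),interpolation=cv2.INTER_CUBIC))
E
```

```text
t8.88 tool [0.5767 0.2393 0.2432] yang 85.0 tilt [-0.0032 -0.0007] frac [-0.0037  0.0008  0.0095] minrows 0.1 F [ 0.  -0.3 -1. ] w 0.193 g 59.0
[[260.1 188.7]]
[247 175  27  21 206] [260. 185.] [0.576  0.2395 0.103 ] [0.56612047 0.2403593  0.101     ]
[300 228  37  15 337] [318. 235.] [0.6367 0.2964 0.103 ] [0.6294526  0.29700379 0.101     ]
[306 248  75  31 761] [343. 263.] [0.673 0.323 0.103] [0.65567792 0.3235846  0.101     ]
[190 258  17  10  74] [198.  262.5] [0.6585 0.1635 0.103 ] [0.65407109 0.16369437 0.101     ]
[236 295  49  24 740] [260.  306.5] [0.7223 0.2266 0.103 ] [0.70814029 0.22785327 0.101     ]
[144 300  20  22 214] [153.5 310.5] [0.7171 0.1018 0.103 ] [0.70420944 0.10357934 0.101     ]
[357 300  20  23 224] [366.5 311. ] [0.7394 0.3503 0.103 ] [0.72574846 0.3507645  0.101     ]
[162 328  23  22 122] [173.  338.5] [0.7595 0.1172 0.103 ] [0.74581635 0.11906533 0.101     ]
[336 329  25  22 121] [348.  339.5] [0.7794 0.3289 0.103 ] [0.76559963 0.32949846 0.101     ]
```

View pics/w5.png

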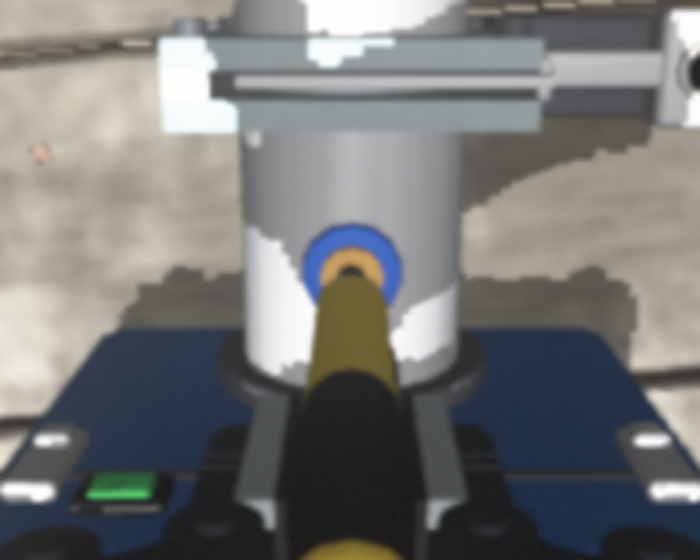

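The tip at (350,270) is centred over the blue collar, whose centre is about (352,272), and stands 5 mm above it. I'll lower and rest.

Call:
move_arm([
  [[0,0,0,0.003,0],[0,0,0,0.003,0],[0,0,0,0.002,0],[0,0,0,0.002,0],[0,0,0,0,0]],
])

```text
time: 9.35
tool_pos: [0.5781, 0.2393, 0.2387]
tool_rot: [-0.0, 0.044, 0.999, -0.0]
contact_force: [0.6, 0.1, -0.7]
gripper_width: 0.194
grasp_force: 59.0
```

Call:
move_arm([
  [[0,0,0,0.0015,0],[0,0,0,0,0],[0,0,0,0,0]],
])

```text
time: 9.6
tool_pos: [0.5783, 0.2393, 0.2381]
tool_rot: [-0.0, 0.044, 0.999, -0.0]
contact_force: [1.0, -0.5, -0.4]
gripper_width: 0.196
grasp_force: 59.0
```

Call:
move_arm([
  [[0,0,0,0.002,0],[0,0,0,0,0],[0,0,0,0,0]],
])

```text
time: 9.85
tool_pos: [0.5786, 0.2393, 0.2377]
tool_rot: [0.001, 0.044, 0.999, 0.0]
contact_force: [-0.3, -0.4, 1.8]
gripper_width: 0.19
grasp_force: 59.1
```

Call:
move_arm([
  [[0,0,0,0.0015,0],[0,0,0,0,0],[0,0,0,0,0],[0,0,0,0,0],[0,0,0,0,0]],
])

```text
time: 10.27
tool_pos: [0.5788, 0.2394, 0.2376]
tool_rot: [0.001, 0.044, 0.999, 0.0]
contact_force: [-1.4, -0.9, 5.7]
gripper_width: 0.196
grasp_force: 59.6
```

Call:
move_arm([
  [[0,0,0,0,0],[0,0,0,0,0],[0,0,0,0,0],[0,0,0,0,0],[0,0,0,0,0]],
])

```text
time: 10.68
tool_pos: [0.5788, 0.2394, 0.2376]
tool_rot: [0.001, 0.044, 0.999, 0.0]
contact_force: [-1.1, -0.3, 4.9]
gripper_width: 0.193
grasp_force: 59.6
```

```bash
python3 - <<'E'
from h import *
go([.5183,-.0412,.285])
E
```

```text
t10.68 tool [0.5788 0.2394 0.2376] yang 85.0 tilt [0.0018 0.0003] frac [ 0.0593 -0.4747 -0.0793] minrows 7.0 F [-1.1 -0.3  4.9] w 0.193 g 59.6
```

Rested on blue with 5 N for a second. Now back above the stand.

Call:
move_arm([
  [[0,0,0,-0.02,0],[0,0,0,-0.03,0],[0,0,0,-0.029,0],[0,0.0059,-0.03,0,0],[0,0.0059,-0.055,0,0]],
])

```text
time: 11.1
tool_pos: [0.5673, 0.1909, 0.2854]
tool_rot: [0.002, 0.042, 0.999, 0.001]
contact_force: [0.2, -1.5, -1.6]
gripper_width: 0.198
grasp_force: 58.8
```

Call:
move_arm([
  [[0,0.0059,-0.055,0,0],[0,0.0059,-0.055,0,0],[0,0.0059,-0.055,0,0],[0,0.0059,-0.055,0,0],[0,0.0059,-0.055,0,0]],
])

```text
time: 11.52
tool_pos: [0.5341, 0.025, 0.2835]
tool_rot: [0.0, 0.044, 0.999, 0.0]
contact_force: [0.3, 0.0, -0.8]
gripper_width: 0.193
grasp_force: 58.8
```

Call:
move_arm([
  [[0,0.0059,-0.055,0,0],[0,0.0059,-0.03,0,0],[0,0.0059,-0.03,0,0],[0,0,0,0,0],[0,0,0,0,0]],
])

```text
time: 11.93
tool_pos: [0.5179, -0.042, 0.2835]
tool_rot: [0.0, 0.045, 0.999, 0.0]
contact_force: [-0.6, 0.1, -0.1]
gripper_width: 0.196
grasp_force: 58.9
```

```bash
python3 - <<'E'
from h import *
go([.5183,-.0412,.214])
E
```

```text
t11.93 tool [ 0.5179 -0.042   0.2835] yang 84.9 tilt [0.0002 0.0005] frac [-0.0005  0.0013  0.1159] minrows 1.7 F [-0.6  0.1 -0.1] w 0.196 g 58.9
```

Call:
move_arm([
  [[0,0,0.001,0.025,0],[0,0,0,0.03,0],[0,0,0,0.03,0],[0,0,0,0.025,0],[0,0,0,0,0]],
])

```text
time: 12.35
tool_pos: [0.5163, -0.0393, 0.2133]
tool_rot: [-0.003, 0.043, 0.999, 0.001]
contact_force: [-0.5, 0.0, -1.6]
gripper_width: 0.192
grasp_force: 58.9
```

Call:
move_arm([
  [[0,0,0,0.008,0],[0,0,0,0.008,0],[0,0,0,0.008,0],[0,0,0,0.008,0],[0,0,0,0,0]],
])

```text
time: 12.77
tool_pos: [0.5178, -0.0407, 0.1975]
tool_rot: [-0.0, 0.044, 0.999, 0.0]
contact_force: [-0.1, 0.4, -1.7]
gripper_width: 0.197
grasp_force: 58.9
```

```bash
python3 - <<'E'
from h import *
go([.5183,-.0412,.1445])
E
```

```text
t12.77 tool [ 0.5178 -0.0407  0.1975] yang 85.0 tilt [-0.0009  0.0002] frac [-0.0009 -0.0007  0.0883] minrows 1.3 F [-0.1  0.4 -1.7] w 0.197 g 58.9
```

The tip is 6 mm inside the mouth with no force, so I'll carry on down.

Call:
move_arm([
  [[0,0,0,0.014,0],[0,0,0,0.014,0],[0,0,0,0.014,0],[0,0,0,0.014,0],[0,0,0,0,0]],
])

```text
time: 13.18
tool_pos: [0.5166, -0.0406, 0.1616]
tool_rot: [-0.002, 0.044, 0.999, 0.0]
contact_force: [-0.6, 0.9, -1.0]
gripper_width: 0.194
grasp_force: 58.9
```

Call:
move_arm([
  [[0,0,0,0.01,0],[0,0,0,0.01,0],[0,0,0,0.006,0],[0,0,0,0,0],[0,0,0,0,0]],
])

```text
time: 13.6
tool_pos: [0.518, -0.0409, 0.1487]
tool_rot: [-0.0, 0.044, 0.999, 0.0]
contact_force: [-0.7, -0.3, -0.2]
gripper_width: 0.197
grasp_force: 58.9
```

```bash
python3 - <<'E'
from h import *
go([.5183,-.0412,.1437])
E
```

```text
t13.60 tool [ 0.518  -0.0409  0.1487] yang 85.0 tilt [-0.0004  0.0001] frac [-0.0005 -0.0005  0.0084] minrows 0.1 F [-0.7 -0.3 -0.2] w 0.197 g 58.9
```

Call:
move_arm([
  [[0,0,0,0.004,0],[0,0,0,0.003,0],[0,0,0,0,0],[0,0,0,0,0]],
])

```text
time: 13.93
tool_pos: [0.5181, -0.0409, 0.1447]
tool_rot: [-0.0, 0.044, 0.999, -0.0]
contact_force: [-0.3, -0.5, -0.9]
gripper_width: 0.197
grasp_force: 58.9
```

Call:
move_arm([
  [[50,0,0,0,0],[50,0,0,0,0],[50,0,0,0,0],[50,0,0,0,0],[50,0,0,0,0]],
])

```text
time: 14.35
tool_pos: [0.5182, -0.0409, 0.1449]
tool_rot: [0.0, 0.044, 0.999, -0.0]
contact_force: [-1.3, 0.1, -0.3]
gripper_width: 0.502
grasp_force: 0.0
```

Call:
move_arm([
  [[50,0,0,-0.015,0],[50,0,0,-0.03,0],[50,0,0,-0.04,0],[50,0,0,-0.04,0],[50,0,0,-0.04,0]],
])

```text
time: 14.77
tool_pos: [0.518, -0.0408, 0.2455]
tool_rot: [0.0, 0.044, 0.999, -0.0]
contact_force: [1.0, -0.1, -0.4]
gripper_width: 0.498
grasp_force: 0.0
```

Call:
move_arm([
  [[50,0,0,-0.04,0],[50,0,0,-0.02,0],[50,0,0,0,0],[50,0,0,0,0]],
])

```text
time: 15.1
tool_pos: [0.5183, -0.0409, 0.2801]
tool_rot: [0.001, 0.044, 0.999, -0.0]
contact_force: [0.5, 0.9, -0.3]
gripper_width: 0.5
grasp_force: 0.0
```

```bash
python3 - <<'E'
from h import *
go([.5183,-.0412,.272])
c=get_calibration("wrist");im=grab_frame("wrist")
print(proj(c,[[.5175,-.0405,.168]]))
h=cv2.cvtColor(im,cv2.COLOR_RGB2HSV).astype(int);H,S,V=h[...,0],h[...,1],h[...,2]
k,l,s,q=cv2.connectedComponentsWithStats(((H>21)&(H<35)&(S>120)&(V>70)).astype(np.uint8))
for i in range(1,k):
    if s[i,4]>60: b=s[i];mid=b[:2]+(b[2:4]-1)/2.;print(b,mid,onz(c,mid,.166).round(4))
# pull from views
o=np.array([.4625,.2498]);a=np.radians(-5);x=np.array([np.cos(a),np.sin(a)]);y=np.array([-x[1],x[0]])
P=o+.062*x+.115*y;print("pull",P)
cw=json.load(open("pics/w1.json"));im=np.load("pics/w1.npy")
print(proj(cw,[[*P,.124],[*P,.06]]), onz(cw,[488/1.5,305/1.5],.124))
go([*P,.25])
E
```

```text
t15.10 tool [ 0.5183 -0.0409  0.2801] yang 85.0 tilt [ 0.0011 -0.0003] frac [-0.     -0.0004  0.0136] minrows 0.2 F [ 0.5  0.9 -0.3] w 0.500 g 0.0
[[260.15004619 192.69150493]]
[255 163  12   8  62] [260.5 166.5] [ 0.4938 -0.0381  0.166 ]
[253 182  16  19 252] [260.5 191. ] [ 0.5165 -0.0401  0.166 ]
pull [0.53428698 0.35895873]
[[327.9637602  205.22008045]
 [317.0879085  190.12352562]] [0.53157241 0.35582998 0.124     ]
 t15.15 tool [ 0.5177 -0.0408  0.2786] yang 85.0 tilt [-0.0015  0.0003] frac [0.0307 0.6661 0.0479] minrows 9.6 F [ 0.9  0.3 -0.3] w 0.499 g 0.0
```

The probe's end is back at its original place (-0.040), standing and released. Now I go above the pull, at about (0.533, 0.357).

Call:
move_arm([
  [[50,0.0025,0.04,0,0],[50,0.0025,0.06,0,0],[50,0.0025,0.06,0,0],[50,0.0025,0.06,0,0],[50,0.0025,0.06,0,0]],
])

```text
time: 15.57
tool_pos: [0.5242, 0.1285, 0.277]
tool_rot: [-0.002, 0.044, 0.999, -0.0]
contact_force: [0.6, 0.0, -0.6]
gripper_width: 0.501
grasp_force: 0.0
```

Call:
move_arm([
  [[50,0.0025,0.06,0,0],[50,0.0025,0.06,0,0],[50,0.0025,0.06,0,0],[50,0.0025,0.06,0,0],[50,0.0025,0.06,0,0]],
])

```text
time: 15.98
tool_pos: [0.5325, 0.3086, 0.2767]
tool_rot: [-0.002, 0.044, 0.999, -0.001]
contact_force: [0.6, 0.2, 0.1]
gripper_width: 0.5
grasp_force: 0.0
```

Call:
move_arm([
  [[50,0.0025,0.06,0,0],[50,0.0025,0.023,0,0],[50,0,0,0.03,0],[50,0,0,0.03,0],[50,0,0,0,0]],
])

```text
time: 16.4
tool_pos: [0.5324, 0.3557, 0.2367]
tool_rot: [-0.005, 0.044, 0.999, -0.003]
contact_force: [-1.2, -0.6, -0.5]
gripper_width: 0.504
grasp_force: 0.0
```

Call:
move_arm([
  [[50,0,0,0,0],[50,0,0,0,0]],
])

```text
time: 16.57
tool_pos: [0.535, 0.3564, 0.2434]
tool_rot: [-0.0, 0.044, 0.999, -0.0]
contact_force: [0.6, -0.6, -0.5]
gripper_width: 0.503
grasp_force: 0.0
```

```bash
python3 - <<'E'
from h import *
go([.533,.357,.101])
c=get_calibration("wrist");im=grab_frame("wrist");np.save("pics/w6.npy",im)
json.dump({k:np.array(v).tolist() for k,v in c.items()},open("pics/w6.json","w"))
print(proj(c,[[.533,.357,.124],[.533,.357,.06]]).round(1))
cv2.imwrite("pics/w6.png",cv2.resize(im[90:290,130:390,::-1],(780,600),interpolation=cv2.INTER_CUBIC))
E
```

```text
t16.57 tool [0.535  0.3564 0.2434] yang 84.9 tilt [-0.0009 -0.0006] frac [0.0032 0.0008 0.2374] minrows 3.4 F [ 0.6 -0.6 -0.5] w 0.503 g 0.0
[[260.3 189.3]
 [260.2 173.7]]
```

View pics/w6.png

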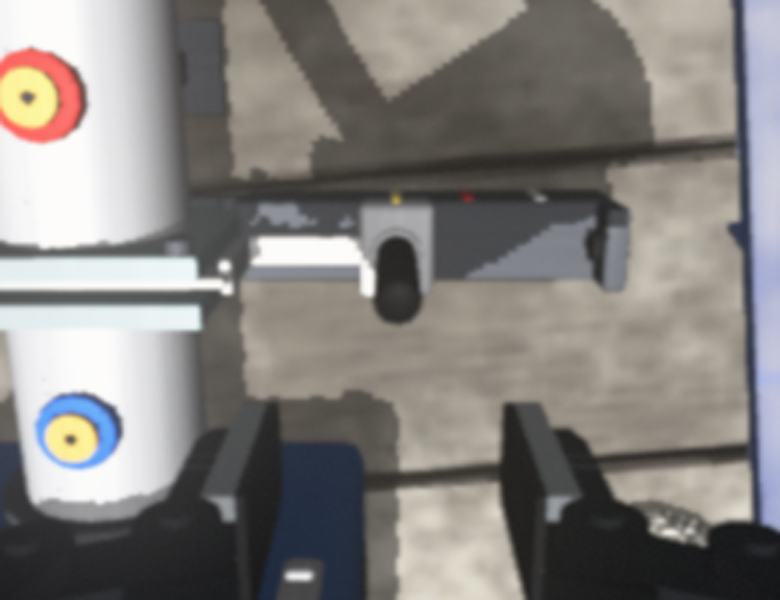

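The pull's top at (398,302) is within 2 mm of the estimate. The pointer is at (396,197) and the red line at (468,197). I'll descend and grip.

Call:
move_arm([
  [[50,0,0.003,0.03,0],[50,0,0,0.035,0],[50,0,0,0.035,0],[50,0,0,0.035,0],[50,0,0,0.03,0]],
])

```text
time: 17.03
tool_pos: [0.5358, 0.3585, 0.145]
tool_rot: [0.001, 0.044, 0.999, 0.0]
contact_force: [-0.1, -1.3, -0.4]
gripper_width: 0.5
grasp_force: 0.0
```

Call:
move_arm([
  [[50,0,0,0.025,0],[50,0,0,0.02,0],[50,0,0,0.02,0],[50,0,0,0.0075,0],[50,0,0,0,0]],
])

```text
time: 17.45
tool_pos: [0.5347, 0.3584, 0.1001]
tool_rot: [-0.001, 0.044, 0.999, -0.0]
contact_force: [0.8, -0.4, -0.7]
gripper_width: 0.502
grasp_force: 0.0
```

Call:
move_arm([
  [[0,0,0,0,0],[0,0,0,0,0],[0,0,0,0,0],[0,0,0,0,0],[0,0,0,0,0]],
])

```text
time: 17.87
tool_pos: [0.5359, 0.3585, 0.1027]
tool_rot: [0.001, 0.044, 0.999, -0.0]
contact_force: [-1.4, -5.2, 5.4]
gripper_width: 0.168
grasp_force: 58.5
```

Call:
move_arm([
  [[0,0,0,0,0],[0,0,0,0,0],[0,0,0,0,0],[0,0,0,0,0]],
])

```text
time: 18.2
tool_pos: [0.5359, 0.3585, 0.1027]
tool_rot: [0.001, 0.044, 0.999, -0.0]
contact_force: [-1.7, -4.5, 5.6]
gripper_width: 0.169
grasp_force: 58.5
```

```bash
python3 - <<'E'
from h import *
go([.534,.3586,.101])
E
```

```text
t18.20 tool [0.5359 0.3585 0.1027] yang 85.0 tilt [ 0.0015 -0.0004] frac [ 0.0032 -0.0002  0.0028] minrows 0.1 F [-1.7 -4.5  5.6] w 0.169 g 58.5
```

Gripped (58 N). I'll pull 30 mm slowly along tool y.

Call:
move_arm([
  [[0,0,0.005,0,0],[0,0,0.006,0,0],[0,0,0.006,0,0],[0,0,0.006,0,0],[0,0,0.006,0,0]],
])

```text
time: 18.62
tool_pos: [0.5374, 0.3753, 0.1027]
tool_rot: [0.001, 0.044, 0.999, -0.001]
contact_force: [-2.2, -8.2, 7.1]
gripper_width: 0.173
grasp_force: 58.9
```

Call:
move_arm([
  [[0,0,0.006,0,0],[0,0,0.006,0,0],[0,0,0.005,0,0],[0,0,0.003,0,0],[0,0,0,0,0]],
])

```text
time: 19.03
tool_pos: [0.5384, 0.3869, 0.1027]
tool_rot: [0.0, 0.044, 0.999, -0.001]
contact_force: [-2.6, -8.7, 7.8]
gripper_width: 0.17
grasp_force: 59.1
```

Call:
move_arm([
  [[0,0,0,0,0],[0,0,0,0,0],[0,0,0,0,0],[0,0,0,0,0],[0,0,0,0,0]],
])

```text
time: 19.45
tool_pos: [0.5384, 0.3866, 0.1027]
tool_rot: [0.0, 0.044, 0.999, -0.001]
contact_force: [-1.9, -9.3, 7.8]
gripper_width: 0.17
grasp_force: 59.1
```

```bash
python3 - <<'E'
from h import *
go([.5385,.3884,.1027])
c=get_calibration("wrist");im=grab_frame("wrist")
o=np.array([.4625,.2498]);a=np.radians(-5);x=np.array([np.cos(a),np.sin(a)]);y=np.array([-x[1],x[0]])
G=o+.062*x
h=cv2.cvtColor(im,cv2.COLOR_RGB2HSV).astype(int);H,S,V=h[...,0],h[...,1],h[...,2]
for n,m in(("red",((H<8)|(H>172))&(S>130)&(V>50)),("yel",(H>20)&(H<35)&(S>110)&(V>70))):
    k,l,s,q=cv2.connectedComponentsWithStats(m.astype(np.uint8))
    for i in range(1,k):
        if s[i,4]>3: p=onz(c,q[i],.024);print(n,s[i],q[i].round(1),"ext y %.4f x %.4f"%((p[:2]-G)@y,(p[:2]-G)@x))
cv2.imwrite("pics/w7.png",cv2.resize(im[90:240,160:360,::-1],(800,600),interpolation=cv2.INTER_CUBIC))
E
```

```text
t19.45 tool [0.5384 0.3866 0.1027] yang 85.0 tilt [ 0.0005 -0.003 ] frac [0.    0.003 0.   ] minrows 0.0 F [-1.9 -9.3  7.8] w 0.170 g 59.1
red [261 179   4   8  19] [263.1 182.2] ext y 0.1453 x -0.0181
yel [258 182   5  10  33] [259.5 187.1] ext y 0.1425 x -0.0142
yel [  0 339  16  25  51] [  7.8 351.5] ext y -0.0965 x 0.1480
yel [  0 347   5   9  17] [  2.2 351.2] ext y -0.1017 x 0.1477
```

View pics/w7.png

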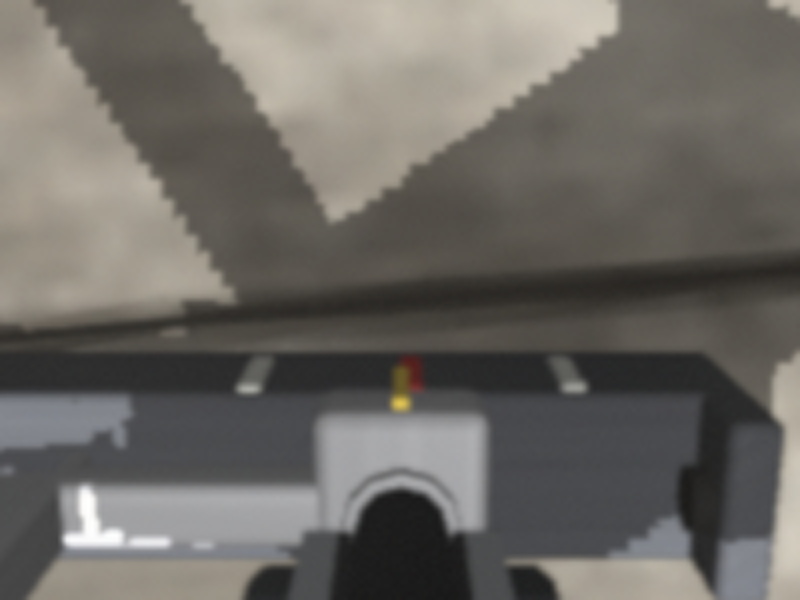

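The pointer at (401,385) is about 2 mm short of the red line at (411,372), with the white lines at x = 255 and 568. I'll add 2 mm.

Call:
move_arm([
  [[0,0,0.002,0,0],[0,0,0.0015,0,0],[0,0,0,0,0],[0,0,0,0,0],[0,0,0,0,0]],
])

```text
time: 19.92
tool_pos: [0.5386, 0.3886, 0.1027]
tool_rot: [0.0, 0.044, 0.999, -0.002]
contact_force: [-2.2, -9.1, 6.4]
gripper_width: 0.167
grasp_force: 59.1
```

Call:
move_arm([
  [[0,0,0,0,0],[0,0,0,0,0],[0,0,0,0,0],[0,0,0,0,0],[0,0,0,0,0]],
])

```text
time: 20.33
tool_pos: [0.5385, 0.3886, 0.1027]
tool_rot: [0.0, 0.044, 0.999, -0.002]
contact_force: [-2.3, -9.1, 7.8]
gripper_width: 0.171
grasp_force: 59.1
```

```bash
python3 - <<'E'
from h import *
go([.5385,.3884,.1027])
im=grab_frame("wrist")
h=cv2.cvtColor(im,cv2.COLOR_RGB2HSV).astype(int);H,S,V=h[...,0],h[...,1],h[...,2]
y=(H>20)&(H<35)&(S>110)&(V>70);w=(S<40)&(V>110)
y[:,:200]=0;print("pointer col",np.argwhere(y).mean(0)," white marks cols",np.where(w[180:187,200:320].sum(0)>=3)[0]+200)
# probe still standing? scene camera
c=get_calibration("scene");s=grab_frame("scene");h=cv2.cvtColor(s,cv2.COLOR_RGB2HSV).astype(int)[182:194,304:320]
m=(h[...,0]>22)&(h[...,0]<35)&(h[...,1]>100)&(h[...,2]>70);print("probe end",np.argwhere(m).mean(0)[::-1]+[304,182],m.sum(),"was 312.2 189.6")
E
```

```text
t20.33 tool [0.5385 0.3886 0.1027] yang 85.0 tilt [ 0.0004 -0.0032] frac [ 0.     -0.0003  0.    ] minrows 0.0 F [-2.3 -9.1  7.8] w 0.171 g 59.1
pointer col [187.62962963 259.88888889]  white marks cols []
probe end [312.35714286 189.76190476] 42 was 312.2 189.6
```

```bash
python3 -c "
from h import *
print(job.job_done())"
```

```text
the job is handed in; nothing more can be done
None
```

I touched the probe to the red point and then the blue, stood it back released in its stand, and handed the job in with the gate held at about half travel (30 mm) against its spring; no verdict came back.

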